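Ready the dosing corner: stand the fallen bottle up, then hold the scoop ready to fill

ROBOT

A 7-joint arm with a two-finger parallel gripper is mounted at the origin on the work surface. World frame = base frame: x ahead of the robot, y to its left, z up, the work surface at z = 0. Lengths are in mm, angles in rad, forces in N, time in s.
With the tool pointing down it reaches from about 400 to 900 mm from the base axis. Payload 5.5 kg.
Tool frame: the origin (TCP) lies midway between the tips of the shut fingers; the grasp point (between the pads) lies grip_depth behind it (grip_depth is the distance from the TCP to the grasp point, in mm); z points along the fingers, y is the line along which they close (so a half turn about z gives the same grasp; the last joint's range is limited). The gripper opens to 92 mm and grips with 3 to 60 N. Pads are 19 mm wide; open, the fingers measure 130 mm over their backs; the gripper's body (75 mm by 190 mm) begins 47 mm behind the grasp point.
Start: joints at [-0.901, 0.501, -0.427, 1.55, 0.221, 1.138, -0.21], TCP at [257.15, 596.97, 226.729] pointing down, gripper open.
Joint ranges: [-2.88, 2.88], [-0.31, 2.03], [-1.54, 1.56], [0.2, 2.42], [-1.41, 4.55], [0.19, 2.02], [-2.57, 2.57]. Speed limits (rad/s): [2.57, 2.57, 3.14, 3.14, 3.14, 3.14, 3.14].

INTERFACE

Orientations are given as a rotation vector (axis times angle).
In Python, from bench import sense, get_image, calibration, close_job, grip_depth gives the robot as it stands.
- The arm moves only by the tool move_arm, never from a script. Its argument "deltas" is a list of rows, each a list of 6 numbers: the shift along the tool's x, y, z in m, then the turn, a rotation vector about the tool's x, y, z in rad. A call has 1 to 5 rows; each row shifts and turns the commanded pose from where the row before left it, along the tool's axes as they then stand; what a row does not reach is not made up. A row lasts 1/8 s, in which the tool goes at most 62.5 mm and 10.7 degrees, less where a joint would pass 70% of its speed; a pose out of reach is approached as far as the arm can. A call with a gripper value outside its range is refused whole. "hand" is the closure, from 0 (fully open) to 1 (shut), set as the call begins (left out, the last holds). The fingers move at their own pace and stop on an object; "squeeze" is the grip in N (left out, the last holds). Time passes only in rows, so rows that do not move let the fingers close. It gives the time, the measured TCP pose, the force, the opening and the grip force at its end, in the units of the state.
- sense(): the state, without advancing time (a new reading comes with each control period).
- get_image(name): name is "side" or "top"; returns the picture (480x640x3 uint8, blue, green, red); there is no depth.
- calibration(name): a dict with "fovy" (degrees; the focal length in pixels is half the picture's height over the tangent of half this angle, whatever the lens; pixels are square), "cx", "cy" (the principal point, pixels), "k1" (the pictures are not rectified: a ray, as slopes to the right and down, at radius r is drawn at 1 + k1 r^2 times it, then the intrinsics apply), "rvec" (rotation vector, rad) and "tvec" (3), from world to camera coordinates, as OpenCV has them. Camera axes: x right, y down, z forward; pixel columns grow to the right and rows downward; lengths in mm; the calibration is good to about 2 mm. A picture is of the moment at which its call begins. calibration takes no time and is no camera call.
- close_job(): hands the job in; it is judged then, once.
The state is a dict: "clock": time; "joint_positions": joint angles; "qd": joint speeds; "joint_efforts": joint torques, N m; "eef_pos": TCP position; "ee_rot": TCP orientation; "contact_force": force on the tool from outside, world axes, zero at the start; "moment": the same for the moment, N m; "opening": opening from 0.0 (shut) to 1.0 (fully open); "gripper_force": force on a finger pad.
Only numpy, scipy, OpenCV 4.12 (cv2) and the standard library are available. Lean on these libraries where they do the work, as an engineer would, in place of code of your own. Each camera call takes 0.05 s, during which the arm holds its last target. There are 200 camera calls.

TASK

On the laundry-room counter a detergent bottle has fallen over in its tray: first stand it upright in the tray, between its two neighbours, and let it go. Then draw the measuring scoop out of its leaning holder, turn it level with its mouth up, and finish while still holding it there, raised at least 15 cm above the counter and within about 15 cm (seen from above) of the bottle you stood up, touching nothing but the gripper. Leave the neighbours and the other things on the counter standing where they are.

Things in the scene. Friction and masses are not known exactly. Their poses are not given: they have to be found in the camera images.
- lane: Low aluminium tray (fixed), outside 78 wide (its x) x 390 long (its y) mm, floor 6 mm thick, a rim 5 mm thick all round rising to 18 mm above the counter. Origin: centre of its underside, on the counter; z up. The bottle and its two neighbours are in it.
- bottle: White plastic bottle, square section 52 x 52 mm, body 118 mm tall, then neck and grey 34 mm cap to 150 mm; about 0.2 kg, stiff. Origin: centre of its base; z runs base to cap. At the start it lies on a flat side on the tray floor along the tray, cap towards the tray's +y, axis 32 mm above the counter. Stand it anywhere in the gap between the neighbours.
- carton: Small cardboard packet, 50 x 50 x 94 mm tall, about 0.35 kg, standing loose at one end of the tray (which end varies), its centre about 153 mm from the tray's middle. Origin: centre of its base, z up. To be left alone.
- tub: Round jar, 52 mm diameter x 90 mm tall, about 0.35 kg, standing loose at the other end of the tray, its centre about 153 mm from the tray's middle. Origin: centre of its base, z up. To be left alone.
- holder: Steel scoop holder (fixed): foot plate 150 x 110 x 6 mm carrying a pocket open at its upper end, whose axis rises 50 degrees from level towards the holder's +x (away from the robot). Origin: middle of the foot's underside, z up. Pocket inside: 76 mm wide (y), 48 mm front to back. The cup sits up to 64 mm deep in it and slides out along the axis (scoop's +x); 70 mm of travel frees it.
- scoop: White plastic scoop, about 0.09 kg: open cup 60 (x) x 70 (y) x 45 (z) mm with a bar handle along +x. Origin: centre of the cup's underside; z points out of its open mouth (z straight up = level, mouth up). At the start the cup sits in the holder, handle (+x) rising 50 degrees above level away from the robot, mouth facing up and back to the robot; origin 42 mm above the counter, over the holder's.
- scoop_grip (a point): Point on the centre line of the scoop's handle, 95 mm from the scoop's origin along x and 37 mm along z. The handle is a straight stiff bar 16 mm wide (y) and 14 mm thick (z), from x = 30 to 155 mm, a good place to grip it. Axes as the scoop's.
- jar: Squat round jar, 72 mm diameter x 85 mm tall, loose on the counter near the holder. Origin: centre of its base. To be left alone.
- sponge_box: Small open white plastic box, 100 x 70 x 50 mm tall, loose on the counter. Origin: centre of its underside. To be left alone.
Things that resemble listed ones, but are neither listed nor needed, are in the scene too. Leave any blue, red or turquoise look-alike of the scoop alone.

How it is judged (in metres and radians):
On the way, in this order (a step that is already met when the one before it is completed fails the run):
1. the bottle stands upright in the tray between its neighbours, let go (angle between bottle's own z axis and vertical below 0.12 rad and x of bottle in the frame of lane between -0.02 and 0.02 m and y of bottle in the frame of lane between -0.13 and 0.13 m and z of bottle in the frame of lane between 0 and 0.015 m and linear speed of bottle below 0.03 m/s and contact force between bottle and the arm below 0.2 N and contact force between bottle and the fingers below 0.2 N), for 0.3 s.
2. the scoop is drawn out of its holder and held in the gripper (contact force between scoop and holder below 0.05 N and contact force between scoop and the fingers above 1 N and distance between scoop and holder above 0.12 m), for 0.2 s.
At the end, for the whole second after the job is handed in: Bottle on the tray floor, upright within 7 deg, base within 20 mm of the tray's centre line and 130 mm of its middle, untouched; scoop at rest in the gripper alone, mouth up, level within 12 deg, underside over 140 mm up, within 180 mm of the bottle from above and over 120 mm from the holder (all of step 1 and all of step 2 and height (world z) of scoop above 0.14 m and angle between scoop's own z axis and vertical below 0.21 rad and horizontal distance between scoop and bottle below 0.18 m and linear speed of scoop below 0.03 m/s and angular speed of scoop below 0.2 rad/s and contact force between scoop and bottle below 0.05 N and contact force between scoop and lane below 0.05 N and contact force between scoop and carton below 0.05 N and contact force between scoop and tub below 0.05 N and contact force between scoop and jar below 0.05 N and contact force between scoop and sponge_box below 0.05 N); the arm keeps its last pose, push and grip.
It fails at once if the carton is tipped or shifted by more than 30 mm (distance of carton from where it was at the start of the episode above 0.03 m or angle between carton's own z axis and vertical above 0.4 rad).
It fails at once if the round jar in the tray (tub) is tipped or shifted by more than 30 mm (distance of tub from where it was at the start of the episode above 0.03 m or angle between tub's own z axis and vertical above 0.4 rad).
It fails at once if the squat jar is tipped or shifted by more than 30 mm (distance of jar from where it was at the start of the episode above 0.03 m or angle between jar's own z axis and vertical above 0.4 rad).
It fails at once if the small open box is tipped or shifted by more than 30 mm (distance of sponge_box from where it was at the start of the episode above 0.03 m or angle between sponge_box's own z axis and vertical above 0.4 rad).
It also fails if it takes over 67 s, if anything falls off the work surface, if the arm or the gripper's body presses on something with over 40 N, if the wrist force passes 120 N, or if a joint passes its speed limit or range.

## Working session

There is one attempt and no reset: what is moved stays moved. The work goes in short steps, Python scripts to look and compute and a tool call to move; the robot and the scene stay as the last step left them, time stands still between calls to the robot, and variables do not carry over. Pictures are saved under pics/ and viewed, at most 13 in all, crops included, and the job is handed in when it is done.

Besides the shell and the picture viewer there is one more tool, called after "Call:" as name(argument=value, ...), one argument or row to a line, values as JSON. move_arm: Moves the arm, as the interface text tells. Its arguments: {"type":"object","properties":{"deltas":{"type":"array"},"hand":{"type":"number"},"squeeze":{"type":"number"}},"required":["deltas"]}

```bash
mkdir -p pics; ls
python3 - <<'E'
from bench import *
import cv2
for n in("side","top"):
    cv2.imwrite(f"pics/{n}0.png",get_image(n)); print(n,calibration(n))
print(sense(),grip_depth)
E
```

```text
pics
side {'fovy': 51.79780271095308, 'cx': 316.88928396454065, 'cy': 239.0460860519412, 'k1': 0.010547218491974888, 'rvec': array([ 2.33197777, -0.08016759,  0.03314857]), 'tvec': array([-568.99900458,   37.49507439, 1144.84641762])}
top {'fovy': 42.513438451697404, 'cx': 317.6575342993913, 'cy': 235.63414343578305, 'k1': -0.2084371853551691, 'rvec': array([ 2.10285819, -2.14032641,  0.15983024]), 'tvec': array([ -48.58665712,  562.48085487, 1328.40824053])}
{'clock': 0.1, 'joint_positions': array([-0.90080483,  0.50177212, -0.42678856,  1.55133554,  0.22078411,
        1.13828587, -0.21031635]), 'qd': array([-0.00087211, -0.00136732, -0.0004142 , -0.00367225,  0.00228046,
        0.00166449,  0.00072373]), 'joint_efforts': array([-9.98992677e-03, -5.67863882e+01, -5.83866656e+00, -2.79918140e+01,
       -6.92543085e-02,  2.40466726e-02,  1.94815266e-05]), 'eef_pos': array([256.97497089, 596.36477858, 225.77320512]), 'ee_rot': array([-6.34492956e-01, -3.07641507e+00,  2.67131584e-03]), 'contact_force': array([-0.49665892,  0.27373254, -1.0242445 ]), 'moment': array([0.02634382, 0.02603972, 0.00873132]), 'gripper_force': 0.0, 'opening': 1.0033049206492126} 18.8
```

View pics/side0.png

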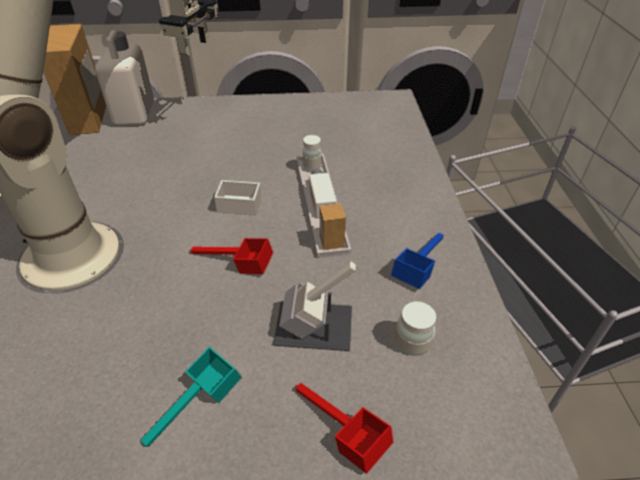

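View pics/top0.png

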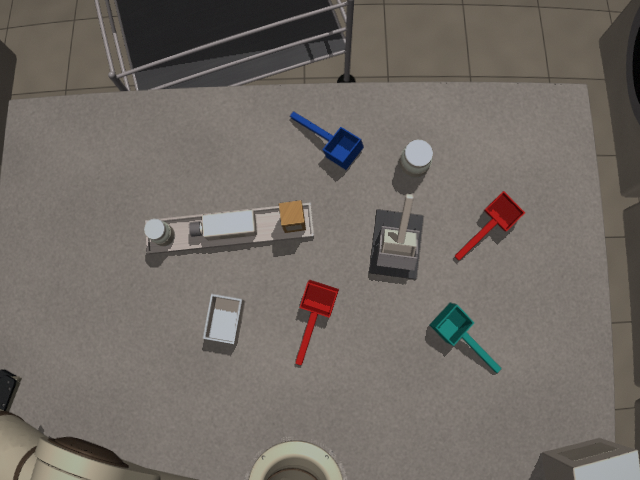

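```bash
cat > h.py <<'E'
import numpy as np, cv2
from scipy.spatial.transform import Rotation as R
from bench import *
def cam(n):
    c=calibration(n); f=240/np.tan(np.radians(c["fovy"]/2))
    K=np.array([[f,0,c["cx"]],[0,f,c["cy"]],[0,0,1]])
    return K,np.array([c["k1"],0,0,0,0.]),np.array(c["rvec"]),np.array(c["tvec"])
def ray(n,p):
    K,d,r,t=cam(n); u=cv2.undistortPoints(np.array([[p]],float),K,d)[0,0]
    M=cv2.Rodrigues(r)[0]; return -M.T@t, M.T@np.array([u[0],u[1],1])
def onz(n,p,z):
    o,v=ray(n,p); return o+v*(z-o[2])/v[2]
def tri(p,q):
    o,v=ray("top",p); a,b=ray("side",q)
    s=np.linalg.lstsq(np.c_[v,-b],a-o,rcond=None)[0]
    x,y=o+v*s[0],a+b*s[1]; return (x+y)/2,np.linalg.norm(x-y)
def proj(n,P):
    K,d,r,t=cam(n); return cv2.projectPoints(np.array(P,float).reshape(-1,3),r,t,K,d)[0][:,0]
E
python3 - <<'E'
import cv2,numpy as np
a=cv2.imread("pics/top0.png");b=cv2.imread("pics/side0.png")
A=cv2.resize(a[180:285,135:435],None,fx=2.6,fy=2.6,interpolation=cv2.INTER_CUBIC)
B=cv2.resize(b[120:360,265:365],None,fx=2.4,fy=2.4,interpolation=cv2.INTER_CUBIC)
cv2.imwrite("pics/c1.png",A)
B2=cv2.resize(b[250:360,260:370],None,fx=5,fy=5,interpolation=cv2.INTER_CUBIC)
cv2.imwrite("pics/c2.png",np.hstack([B[:550],B2[:550]]))
E
```

```text
(no output)
```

View pics/c1.png

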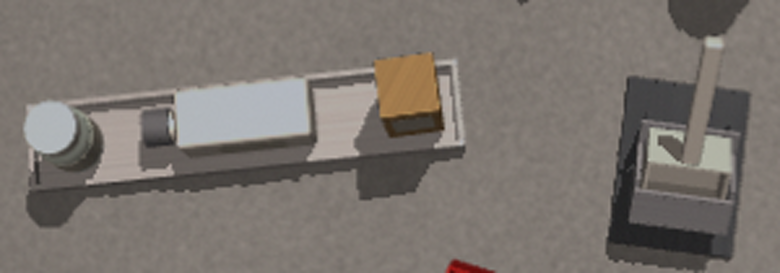

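View pics/c2.png

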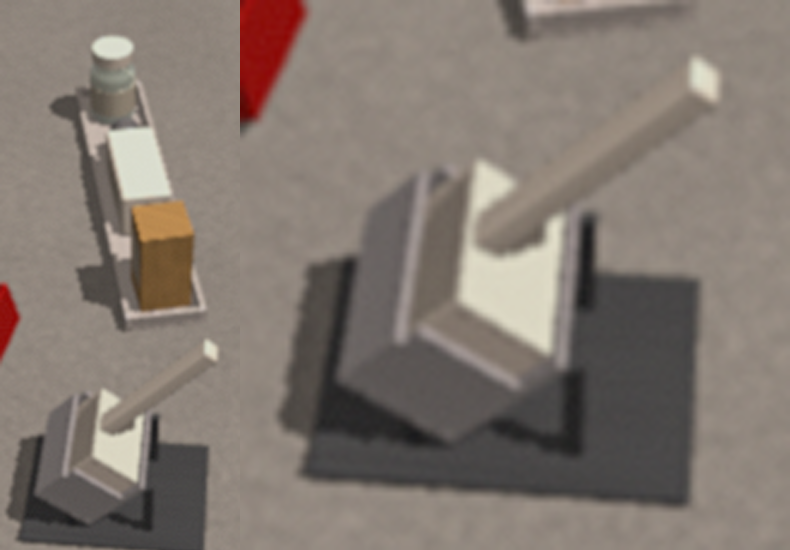

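The top crop confirms the white scoop in the holder, with its handle tip at full-picture (409,196). The look-alikes are red (320,300), red (505,210), teal (455,325) and blue (343,148). The bottle lies at about (228,224), cap to the left towards the tub at (157,232). The carton is at (292,216).

Run:
```python
from h import *
np.set_printoptions(precision=1,suppress=True)
f=lambda p:np.array(p)/2.6+[135,180]-.3
def q(n,P,z):
    X=np.array([onz("top",f(p),z) for p in P]);m=X.mean(0)
    print(n,m,[round(float(np.linalg.norm(X[i]-X[i-1]))) for i in range(len(X))]); print(X[:,:2].tolist() if 0 else ''); return X
t=q("tray",[(27,105),(457,60),(464,150),(32,188)],18)
d=(t[0]+t[3]-t[1]-t[2])[:2];print("tray y dir deg",np.degrees(np.arctan2(d[1],d[0])))
b=q("bottle",[(174,92),(305,79),(312,138),(180,152)],58)
d=(b[0]+b[3]-b[1]-b[2])[:2];print("bottle deg",np.degrees(np.arctan2(d[1],d[0])))
q("carton",[(374,60),(433,52),(443,104),(384,113)],94)
print("tub",onz("top",f((51,131)),90), "jar",onz("top",(418,153),85))
g=q("foot",[(628,77),(750,92),(733,260),(607,248)],6)
d=(g[0]+g[1]-g[2]-g[3])[:2];print("holder x deg",np.degrees(np.arctan2(d[1],d[0])))
tip=tri(f((713,42)),(352.5,266.2));print("tip",tip)
# predicted
th=np.arctan2(d[1],d[0]);hx=np.array([np.cos(th),np.sin(th),0]);c,s=np.cos(np.radians(50)),np.sin(np.radians(50))
X=hx*c+[0,0,s];Z=-hx*s+[0,0,c]
o=g.mean(0);o[2]=42
print("pred tip",o+155*X+37*Z,"grip",o+95*X+37*Z,"X",X)
print("pxtip",f((713,42)),proj("top",o+155*X+37*Z),proj("side",o+155*X+37*Z))
s=sense();print(R.from_rotvec(s["ee_rot"]).as_matrix(),s["eef_pos"])
```

```text
tray [588.6 148.8  18. ] [76, 390, 81, 388]

tray y dir deg 94.35615276289928
bottle [590.2 141.8  58. ] [53, 115, 52, 115]

bottle deg 94.6907419805441
carton [608.3  -4.1  94. ] [46, 50, 45, 50]

tub [573.8 301.8  90. ] jar [ 738.  -286.4   85. ]
foot [ 544.6 -237.5    6. ] [154, 110, 151, 111]

holder x deg -8.424682009027924
tip (array([ 616.6, -248.5,  181.8]), np.float64(0.5314052305846774))
pred tip [ 615.1 -248.   184.5] grip [ 577.  -242.3  138.6] X [ 0.6 -0.1  0.8]
pxtip [408.9 195.9] [[408.9 196.4]] [[351.9 264.9]]
[[-0.9  0.4 -0. ]
 [ 0.4  0.9 -0. ]
 [ 0.  -0.  -1. ]] [257.  596.4 225.8]
```

```bash
cat >> h.py <<'E'
up=np.array([0,0,1.])
def hd(a): return np.array([np.cos(np.radians(a)),np.sin(np.radians(a)),0])
def frame(y,z): return np.c_[np.cross(y,z),y,z]
def plan(pos,Rg,P0=None,R0=None,n=None):
    s=sense(); P0=s["eef_pos"] if P0 is None else P0
    R0=R.from_rotvec(s["ee_rot"]) if R0 is None else R0
    Rg=R.from_matrix(Rg); w=(R0.inv()*Rg).as_rotvec(); D=np.array(pos)-P0
    n=n or int(np.ceil(max(np.linalg.norm(D)/58,np.degrees(np.linalg.norm(w))/10,1)))
    for i in range(n):
        d=(R0*R.from_rotvec(w*i/n)).inv().apply(D/n)/1000
        print("[%s],"%",".join("%.3f"%v for v in [*d,*(w/n)]),end="\n" if i%5==4 else " ")
    print(n); return np.array(pos),Rg
LX,LY=hd(4.5),hd(94.5)
def bt(a): # tool for bottle, leaning a deg towards +lane y
    a=np.radians(a); return frame(LX,-LY*np.sin(a)-up*np.cos(a))
GB=np.array([587,181,44.])
E
python3 - <<'E'
from h import *
Rg=bt(35)
p,r=plan(GB-100*Rg[:,2],Rg)
plan(GB+18.8*Rg[:,2],Rg,p,r)
E
```

```text
[-0.049,-0.022,0.011,0.037,-0.061,0.117], [-0.050,-0.016,0.015,0.037,-0.061,0.117], [-0.051,-0.009,0.018,0.037,-0.061,0.117], [-0.050,-0.003,0.022,0.037,-0.061,0.117], [-0.049,0.004,0.025,0.037,-0.061,0.117],
[-0.046,0.010,0.027,0.037,-0.061,0.117], [-0.043,0.017,0.030,0.037,-0.061,0.117], [-0.039,0.023,0.031,0.037,-0.061,0.117], [-0.034,0.028,0.033,0.037,-0.061,0.117], 9
[-0.000,0.000,0.040,0.000,0.000,0.000], [-0.000,0.000,0.040,0.000,0.000,0.000], [-0.000,0.000,0.040,0.000,0.000,0.000], 3
```

Call:
move_arm(
  deltas=[
    [-0.049,-0.022,0.011,0.037,-0.061,0.117],
    [-0.05,-0.016,0.015,0.037,-0.061,0.117],
    [-0.051,-0.009,0.018,0.037,-0.061,0.117],
    [-0.05,-0.003,0.022,0.037,-0.061,0.117],
    [-0.049,0.004,0.025,0.037,-0.061,0.117],
  ],
  hand=0,
)

```text
clock: 0.72
eef_pos: [438.3, 397.2, 170.5]
ee_rot: [1.374, 2.511, -0.348]
contact_force: [0.4, 0.4, 0.1]
opening: 0.997
gripper_force: 0.0
```

Call:
move_arm(
  deltas=[
    [-0.046,0.01,0.027,0.037,-0.061,0.117],
    [-0.043,0.017,0.03,0.037,-0.061,0.117],
    [-0.039,0.023,0.031,0.037,-0.061,0.117],
    [-0.034,0.028,0.033,0.037,-0.061,0.117],
    [0,0,0,0,0,0],
  ],
)

```text
clock: 1.35
eef_pos: [584.1, 233.0, 124.5]
ee_rot: [1.797, 1.923, -0.576]
contact_force: [0.0, 0.6, -0.0]
opening: 1.003
gripper_force: 0.0
```

Run:
```python
from h import *
s=sense();print(s["clock"],s["eef_pos"],s["joint_positions"],s["contact_force"])
Rg=bt(35)
p,r=plan(GB-100*Rg[:,2],Rg)
a=get_image("side");cv2.imwrite("pics/s1.png",cv2.resize(a[80:330,180:480],None,fx=2,fy=2))
```

```text
1.35 [584.05037593 232.95054468 124.46850716] [-0.75178859  0.76831627  0.08289083  1.46972938  0.45129572  1.31682848
 -0.82095474] [ 0.00277108  0.57498786 -0.02985178]
[0.003,-0.001,-0.004,-0.008,0.008,-0.008], 1
```

View pics/s1.png

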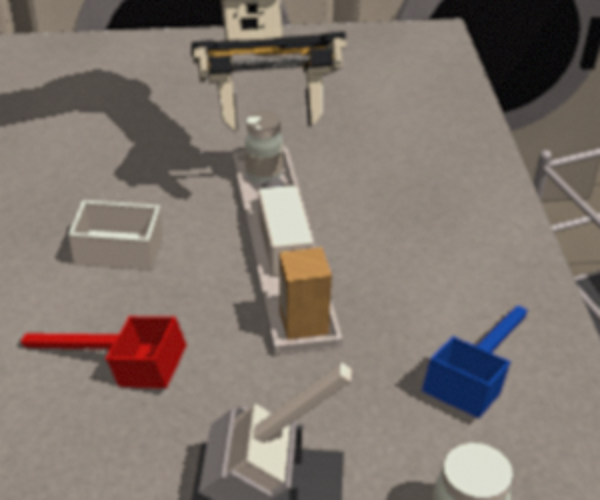

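The gripper hovers over the bottle with its tips at about (226,125) and (318,125) in the crop, on either side of the tray line. Everything is in place, so I'll descend along the tool axis.

Call:
move_arm(
  deltas=[
    [0.003,-0.001,0.028,-0.008,0.008,-0.008],
    [0,0,0.032,0,0,0],
    [0,0,0.03,0,0,0],
    [0,0,0.025,0,0,0],
    [0,0,0,0,0,0],
  ],
)

```text
clock: 2.02
eef_pos: [584.4, 175.9, 29.1]
ee_rot: [1.785, 1.948, -0.559]
contact_force: [-1.0, -0.7, 0.6]
opening: 0.997
gripper_force: 0.0
```

Run:
```python
from h import *
s=sense();print(s["clock"],s["eef_pos"],s["joint_positions"],s["contact_force"])
Rg=bt(35)
p,r=plan(GB+18.8*Rg[:,2],Rg)
```

```text
2.025 [584.43589651 175.91074328  29.06730079] [-0.69916127  0.84043562  0.09775828  1.59525514  0.49612739  1.09678011
 -0.8518299 ] [-1.030704   -0.74574014  0.57557943]
[-0.005,0.003,0.004,0.003,-0.006,0.008], 1
```

Call:
move_arm(
  deltas=[
    [-0.003,0.003,0.002,0.002,-0.004,0.006],
    [0,0,0,0,0,0],
    [0,0,0,0,0,0],
    [0,0,0,0,0,0],
    [0,0,0,0,0,0],
  ],
  hand=1,
  squeeze=25,
)

```text
clock: 2.65
eef_pos: [589.7, 173.5, 30.5]
ee_rot: [1.79, 1.938, -0.557]
contact_force: [-0.3, 1.5, 1.4]
opening: 0.56
gripper_force: 25.0
```

Call:
move_arm(
  deltas=[
    [0,0,0,0,0,0],
    [0,0,0,0,0,0],
  ],
)

```text
clock: 2.9
eef_pos: [589.7, 173.5, 30.5]
ee_rot: [1.79, 1.938, -0.557]
contact_force: [-0.5, 1.9, 3.4]
opening: 0.568
gripper_force: 25.0
```

Run:
```python
from h import *
s=sense();print(s["clock"],s["eef_pos"],s["contact_force"],s["moment"],s["gripper_force"])
Rm=R.from_rotvec(s["ee_rot"]);g=s["eef_pos"]-18.8*Rm.as_matrix()[:,2];print("grip",g)
# lift: grip to z 150, then rotate about lane x (tool y) with grip fixed, target over lane y +25
A=g.copy();A[2]=150
tgt=np.array([588.6,148.8,0])+LY*30   # bottle base target
G2=tgt-LY*12+up*150
p,r=plan(A+18.8*bt(35)[:,2],bt(35))
print("tilt");p,r=plan(G2+18.8*bt(-55)[:,2],bt(-55),p,r)
```

```text
2.9 [589.68893763 173.48431618  30.50695076] [-0.51512161  1.86777161  3.42644922] [ 0.50808663  0.24304093 -0.06759309] 24.988977313041687
grip [588.77379362 184.17452563  45.94462977]
[-0.030,0.000,-0.043,0.002,-0.002,-0.000], [-0.030,0.000,-0.043,0.002,-0.002,-0.000], 2
tilt
[0.001,-0.000,-0.001,-0.000,0.175,-0.000], [0.001,-0.000,-0.001,-0.000,0.175,-0.000], [0.001,-0.000,-0.001,-0.000,0.175,-0.000], [0.001,-0.000,-0.001,-0.000,0.175,-0.000], [0.001,-0.000,-0.000,-0.000,0.175,-0.000],
[0.001,-0.000,-0.000,-0.000,0.175,-0.000], [0.001,-0.000,-0.000,-0.000,0.175,-0.000], [0.001,-0.000,0.000,-0.000,0.175,-0.000], [0.001,-0.000,0.000,-0.000,0.175,-0.000], 9
```

Call:
move_arm(
  deltas=[
    [-0.015,0,-0.021,0,0,0],
    [-0.02,0,-0.03,0,0,0],
    [-0.015,0,-0.022,0,0,0],
    [-0.01,0,-0.013,0,0.05,0],
    [0.001,0,-0.001,0,0.15,0],
  ],
)

```text
clock: 3.52
eef_pos: [588.6, 177.7, 134.9]
ee_rot: [1.907, 2.075, -0.386]
contact_force: [-0.2, -0.1, -3.0]
opening: 0.564
gripper_force: 25.0
```

Call:
move_arm(
  deltas=[
    [0.001,0,-0.001,0,0.175,0],
    [0.001,0,-0.001,0,0.175,0],
    [0.001,0,-0.001,0,0.175,0],
    [0.001,0,0,0,0.175,0],
    [0.001,0,0,0,0.175,0],
  ],
)

```text
clock: 4.15
eef_pos: [589.0, 179.0, 138.5]
ee_rot: [-1.873, -2.031, -0.456]
contact_force: [-0.3, 0.7, -2.7]
opening: 0.565
gripper_force: 25.0
```

Run:
```python
from h import *
s=sense();print(s["clock"],s["eef_pos"],s["joint_positions"],s["contact_force"],s["gripper_force"])
tgt=np.array([588.6,148.8,0])+LY*30
G2=tgt-LY*12+up*150
p,r=plan(G2+18.8*bt(-55)[:,2],bt(-55))
```

```text
4.15 [589.00173654 178.95689642 138.54810154] [ 0.19092985  0.55441428 -0.34090567  1.78033261 -0.39412515  0.85735112
  0.24344237] [-0.30346562  0.74109173 -2.69392776] 24.985927641391754
[0.001,-0.001,0.000,0.001,0.163,0.001], [0.001,-0.001,0.000,0.001,0.163,0.001], [0.001,-0.001,0.001,0.001,0.163,0.001], 3
```

Call:
move_arm(
  deltas=[
    [0.001,-0.001,0,0,0.163,0],
    [0.001,-0.001,0,0,0.163,0],
    [0.001,-0.001,0.001,0,0.163,0],
    [0,0,0,0,0,0],
    [0,0,0,0,0,0],
  ],
)

```text
clock: 4.78
eef_pos: [585.4, 183.5, 139.5]
ee_rot: [-1.568, -1.704, -0.814]
contact_force: [0.2, 1.2, -2.1]
opening: 0.57
gripper_force: 25.0
```

Run:
```python
from h import *
s=sense();print(s["clock"],s["eef_pos"],s["joint_positions"],s["contact_force"],s["gripper_force"])
tgt=np.array([588.6,148.8,0])+LY*30
G2=tgt-LY*12+up*150
p,r=plan(G2+18.8*bt(-55)[:,2],bt(-55))
a=get_image("side")[70:300,220:420];b=get_image("top")[130:330,120:330]
cv2.imwrite("pics/s2.png",np.hstack([cv2.resize(x,(400,460)) for x in(a,b)]))
```

```text
4.775 [585.3743501  183.48779516 139.46130087] [ 0.5267336   0.79657275 -0.53055101  1.75570181 -0.68944514  0.99561257
  0.66469385] [ 0.24327607  1.21146219 -2.13479156] 24.987073838710785
[-0.001,0.000,-0.001,-0.001,0.006,0.004], 1
```

View pics/s2.png

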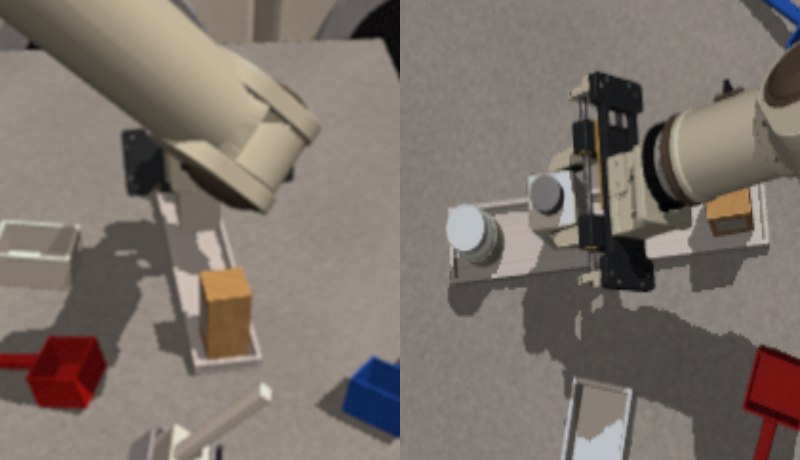

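The picture shows the bottle upright in the grip. Its cap is at top pixel (197,215), and carton and tub are clear. I'll check the cap position.

Run:
```python
from h import *
c=onz("top",(197.2,214.8),200);d=c-[588.6,148.8,0];print(c,"lane",d@LX,d@LY)
s=sense();p=s["eef_pos"].copy();p[2]-=38
plan(p,R.from_rotvec(s["ee_rot"]).as_matrix(),n=2)
```

```text
[582.5377285  180.85948968 200.        ] lane -3.528224967932375 32.43630131378136
[-0.015,-0.000,0.011,-0.000,-0.000,-0.000], [-0.015,-0.000,0.011,-0.000,-0.000,-0.000], 2
```

Lower 38 mm, then creep down watching the force.

Call:
move_arm(
  deltas=[
    [-0.01,0.001,0.007,0,0,0],
    [-0.011,0.001,0.008,0,0,0],
    [-0.01,0.001,0.007,0,0,0],
    [-0.002,0,0.001,0,0,0],
    [0,0,0,0,0,0],
  ],
)

```text
clock: 5.5
eef_pos: [588.5, 182.8, 98.6]
ee_rot: [-1.568, -1.701, -0.816]
contact_force: [0.0, -0.3, -0.9]
opening: 0.562
gripper_force: 25.0
```

Call:
move_arm(
  deltas=[
    [-0.002,0,0.001,0,0,0],
    [-0.001,0,0.001,0,0,0],
    [0,0,0,0,0,0],
  ],
)

```text
clock: 5.88
eef_pos: [589.2, 182.6, 97.2]
ee_rot: [-1.566, -1.701, -0.818]
contact_force: [0.0, -4.4, 6.4]
opening: 0.567
gripper_force: 25.0
```

Call:
move_arm(
  deltas=[
    [-0.001,0,0.001,0,0,0],
    [-0.001,0,0.001,0,0,0],
    [0,0,0,0,0,0],
  ],
)

```text
clock: 6.25
eef_pos: [589.7, 183.4, 97.1]
ee_rot: [-1.563, -1.701, -0.821]
contact_force: [-3.7, -8.4, 19.1]
opening: 0.567
gripper_force: 25.0
```

Call:
move_arm(
  deltas=[
    [0.001,0,-0.001,0,0,0],
    [0.001,0,0,0,0,0],
    [0,0,0,0,0,0],
  ],
)

```text
clock: 6.62
eef_pos: [589.6, 183.5, 97.2]
ee_rot: [-1.566, -1.702, -0.819]
contact_force: [-1.8, -4.8, 7.6]
opening: 0.566
gripper_force: 25.0
```

Call:
move_arm(
  deltas=[
    [0,0,0,0,0,0],
    [0,0,0,0,0,0],
    [0,0,0,0,0,0],
    [0,0,0,0,0,0],
    [0,0,0,0,0,0],
  ],
  hand=0,
)

```text
clock: 7.25
eef_pos: [588.5, 183.6, 94.7]
ee_rot: [-1.568, -1.702, -0.816]
contact_force: [-0.8, 0.3, 0.3]
opening: 0.992
gripper_force: 0.0
```

Run:
```python
from h import *
s=sense();print(s["clock"],s["eef_pos"],s["contact_force"],s["gripper_force"],s["opening"])
p=s["eef_pos"];Rm=R.from_rotvec(s["ee_rot"])
print("back");p1=p-110*Rm.as_matrix()[:,2];p,r=plan(p1,Rm.as_matrix())
# scoop pre-grasp
g=np.array([578,-242.5,137.5]);a=np.radians(50);H=hd(-8.4);L=hd(81.6)
Rs=frame(L,H*np.sin(a)-up*np.cos(a))
mid=np.array([540,-60,300]);
p,r=plan(g-110*Rs[:,2]+18.8*Rs[:,2]+[0,0,0],Rs,p,r);
print(p)
```

```text
7.25 [588.5381785  183.57368923  94.65675454] [-0.83595386  0.27885268  0.3432761 ] 0.0 0.9921199706336248
back
[-0.000,-0.000,-0.055,-0.000,-0.000,-0.000], [-0.000,-0.000,-0.055,-0.000,-0.000,-0.000], 2
[-0.012,-0.009,-0.022,0.005,-0.116,-0.117], [-0.013,-0.010,-0.020,0.005,-0.116,-0.117], [-0.014,-0.012,-0.019,0.005,-0.116,-0.117], [-0.015,-0.014,-0.017,0.005,-0.116,-0.117], [-0.015,-0.015,-0.015,0.005,-0.116,-0.117],
[-0.014,-0.017,-0.013,0.005,-0.116,-0.117], [-0.014,-0.019,-0.012,0.005,-0.116,-0.117], [-0.013,-0.021,-0.010,0.005,-0.116,-0.117], [-0.011,-0.022,-0.008,0.005,-0.116,-0.117], [-0.010,-0.023,-0.007,0.005,-0.116,-0.117],
[-0.008,-0.024,-0.006,0.005,-0.116,-0.117], [-0.005,-0.025,-0.005,0.005,-0.116,-0.117], [-0.003,-0.026,-0.004,0.005,-0.116,-0.117], 13
[ 508.88621651 -232.29416439  196.12223   ]
```

Call:
move_arm(
  deltas=[
    [0,0,-0.02,0,0,0],
    [0,0,-0.045,0,0,0],
    [0,0,-0.05,0,0,0],
    [0.05,0,-0.03,0,0,0],
    [0,0,0,0,0,0],
  ],
)

```text
clock: 7.88
eef_pos: [598.3, 92.7, 224.7]
ee_rot: [-1.569, -1.708, -0.823]
contact_force: [0.1, 0.5, -0.4]
opening: 0.997
gripper_force: 0.0
```

Run:
```python
from h import *
s=sense();print(s["clock"],s["eef_pos"],s["contact_force"],s["joint_positions"])
g=np.array([578,-242.5,137.5]);a=np.radians(50);H=hd(-8.4);L=hd(81.6)
Rs=frame(L,H*np.sin(a)-up*np.cos(a))
plan(g-90*Rs[:,2],Rs)
a=get_image("side")[70:300,220:420];b=get_image("top")[130:330,120:330]
cv2.imwrite("pics/s3.png",np.hstack([cv2.resize(x,(400,460)) for x in(a,b)]))
```

```text
7.875 [598.29665712  92.73625916 224.65411501] [ 0.11695194  0.5382803  -0.41272406] [ 0.62507795  0.69866041 -0.49520897  1.65207302 -0.64213623  1.22897603
  0.61185602]
[-0.016,-0.009,-0.019,0.006,-0.116,-0.117], [-0.017,-0.011,-0.017,0.006,-0.116,-0.117], [-0.017,-0.013,-0.015,0.006,-0.116,-0.117], [-0.017,-0.015,-0.013,0.006,-0.116,-0.117], [-0.017,-0.017,-0.011,0.006,-0.116,-0.117],
[-0.016,-0.019,-0.009,0.006,-0.116,-0.117], [-0.014,-0.021,-0.007,0.006,-0.116,-0.117], [-0.012,-0.022,-0.005,0.006,-0.116,-0.117], [-0.010,-0.024,-0.004,0.006,-0.116,-0.117], [-0.008,-0.025,-0.002,0.006,-0.116,-0.117],
[-0.005,-0.025,-0.002,0.006,-0.116,-0.117], [-0.002,-0.026,-0.001,0.006,-0.116,-0.117], [0.001,-0.026,-0.001,0.006,-0.116,-0.117], 13
```

View pics/s3.png

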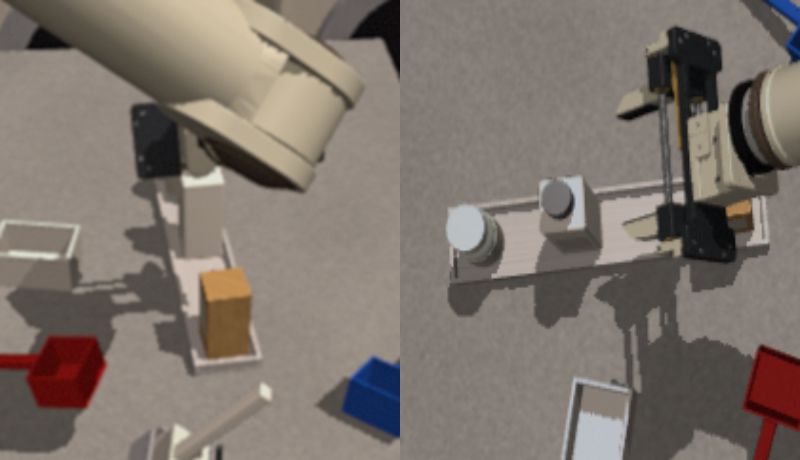

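The bottle stands upright on its own, cap at top pixel about (202,216), and its neighbours haven't moved. Next is the scoop.

Call:
move_arm(
  deltas=[
    [-0.016,-0.009,-0.019,0.006,-0.116,-0.117],
    [-0.017,-0.011,-0.017,0.006,-0.116,-0.117],
    [-0.017,-0.013,-0.015,0.006,-0.116,-0.117],
    [-0.017,-0.015,-0.013,0.006,-0.116,-0.117],
    [-0.017,-0.017,-0.011,0.006,-0.116,-0.117],
  ],
)

```text
clock: 8.6
eef_pos: [560.3, -33.6, 208.2]
ee_rot: [-1.368, -2.659, -0.619]
contact_force: [0.5, 0.3, -0.1]
opening: 1.0
gripper_force: 0.0
```

Call:
move_arm(
  deltas=[
    [-0.016,-0.019,-0.009,0.006,-0.116,-0.117],
    [-0.014,-0.021,-0.007,0.006,-0.116,-0.117],
    [-0.012,-0.022,-0.005,0.006,-0.116,-0.117],
    [-0.01,-0.024,-0.004,0.006,-0.116,-0.117],
    [-0.008,-0.025,-0.002,0.006,-0.116,-0.117],
  ],
)

```text
clock: 9.22
eef_pos: [525.9, -158.8, 198.0]
ee_rot: [0.594, 2.55, 0.159]
contact_force: [1.5, 0.9, 0.5]
opening: 1.004
gripper_force: 0.0
```

Call:
move_arm(
  deltas=[
    [-0.005,-0.025,-0.002,0.006,-0.116,-0.117],
    [-0.002,-0.026,-0.001,0.006,-0.116,-0.117],
    [0.001,-0.026,-0.001,0.006,-0.116,-0.117],
    [0,0,0,0,0,0],
  ],
)

```text
clock: 9.72
eef_pos: [516.3, -185.5, 207.1]
ee_rot: [0.414, 2.475, 0.112]
contact_force: [0.2, -0.2, 0.9]
opening: 0.999
gripper_force: 0.0
```

```bash
cat >> h.py <<'E'
H,L=hd(-8.4),hd(81.6)
def st(a): a=np.radians(a); return frame(L,H*np.sin(a)-up*np.cos(a))
GS=np.array([578,-242.5,137.5])
E
python3 - <<'E'
from h import *
s=sense();print(s["clock"],s["eef_pos"],s["contact_force"],s["joint_positions"])
Rs=st(50);p,r=plan(GS-90*Rs[:,2],Rs);plan(GS+14*Rs[:,2],Rs)
a=get_image("side")[200:380,220:420];b=get_image("top")[150:330,320:520]
cv2.imwrite("pics/s4.png",np.hstack([cv2.resize(x,(400,360)) for x in(a,b)]))
E
```

```text
9.725 [ 516.30368131 -185.4653966   207.11605896] [ 0.2257311  -0.22600586  0.93337968] [ 1.31720512  0.13454508 -0.89130418  2.31892922 -0.77317918  0.21141623
  2.4187676 ]
[-0.002,-0.024,0.003,0.022,-0.123,-0.107], [0.001,-0.024,0.004,0.022,-0.123,-0.107], 2
[-0.010,-0.017,0.036,0.015,-0.082,-0.072], [-0.006,-0.017,0.037,0.015,-0.082,-0.072], [-0.001,-0.016,0.037,0.015,-0.082,-0.072], 3
```

View pics/s4.png

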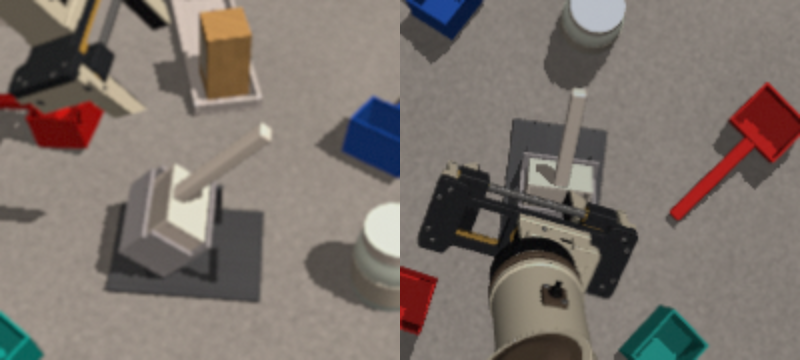

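The gripper is correctly headed, with the handle tip at top-crop (578,95). But joints 4, 6 and 7 are near their limits at a 50° tilt. I'll grasp with a 20° tilt and a half turn instead, since the pads take the bar at any pitch.

```bash
cat >> h.py <<'E'
def sf(a): a=np.radians(a); return frame(-L,H*np.sin(a)-up*np.cos(a))
E
python3 - <<'E'
from h import *
Rs=sf(20);p,r=plan(np.array([535,-225,270]),Rs)
E
```

```text
[-0.004,-0.001,-0.002,0.024,-0.009,0.172], [-0.004,-0.001,-0.002,0.024,-0.009,0.172], [-0.004,-0.000,-0.002,0.024,-0.009,0.172], [-0.004,0.000,-0.002,0.024,-0.009,0.172], [-0.004,0.001,-0.002,0.024,-0.009,0.172],
[-0.004,0.002,-0.002,0.024,-0.009,0.172], [-0.003,0.002,-0.002,0.024,-0.009,0.172], [-0.003,0.003,-0.002,0.024,-0.009,0.172], [-0.002,0.003,-0.002,0.024,-0.009,0.172], [-0.002,0.003,-0.002,0.024,-0.009,0.172],
[-0.001,0.004,-0.002,0.024,-0.009,0.172], [-0.001,0.004,-0.002,0.024,-0.009,0.172], [-0.000,0.004,-0.003,0.024,-0.009,0.172], [0.001,0.004,-0.003,0.024,-0.009,0.172], [0.001,0.003,-0.003,0.024,-0.009,0.172],
[0.002,0.003,-0.003,0.024,-0.009,0.172], [0.002,0.003,-0.003,0.024,-0.009,0.172], 17
```

Call:
move_arm(
  deltas=[
    [-0.02,0,-0.025,0,0,0],
    [-0.02,0,-0.025,0,0.05,0.1],
    [0,0,0,0.024,-0.009,0.172],
    [0,0,0,0.024,-0.009,0.172],
    [0,0,0,0.024,-0.009,0.172],
  ],
)

```text
clock: 10.45
eef_pos: [519.6, -192.3, 271.1]
ee_rot: [1.197, 2.302, 0.263]
contact_force: [0.2, -0.5, -0.5]
opening: 1.001
gripper_force: 0.0
```

Call:
move_arm(
  deltas=[
    [0,0,0,0.024,-0.009,0.172],
    [0,0,0,0.024,-0.009,0.172],
    [0,0,0,0.024,-0.009,0.172],
    [0,0,0,0.024,-0.009,0.172],
    [0,0,0,0.024,-0.009,0.172],
  ],
)

```text
clock: 11.08
eef_pos: [519.6, -192.3, 271.0]
ee_rot: [2.173, 1.651, 0.389]
contact_force: [-0.2, 0.5, 0.6]
opening: 1.003
gripper_force: 0.0
```

Run:
```python
from h import *
s=sense();print(s["clock"],s["eef_pos"],s["contact_force"],s["joint_positions"])
Rs=sf(20);p,r=plan(np.array([535,-225,250]),Rs)
```

```text
11.075 [ 519.60562404 -192.3203403   270.95093094] [-0.1707881   0.48810499  0.62567141] [ 1.22402769e+00  1.48542611e-02 -9.05926208e-01  2.14164765e+00
 -9.63330062e-04  5.13723286e-01  5.02918767e-02]
[-0.003,0.001,0.003,0.016,-0.006,0.162], [-0.003,0.002,0.003,0.016,-0.006,0.162], [-0.002,0.002,0.003,0.016,-0.006,0.162], [-0.002,0.003,0.003,0.016,-0.006,0.162], [-0.002,0.003,0.003,0.016,-0.006,0.162],
[-0.001,0.003,0.003,0.016,-0.006,0.162], [-0.000,0.003,0.003,0.016,-0.006,0.162], [0.000,0.003,0.003,0.016,-0.006,0.162], [0.001,0.003,0.003,0.016,-0.006,0.162], 9
```

Continue the turn.

Call:
move_arm(
  deltas=[
    [-0.003,0.001,0.003,0.016,-0.006,0.162],
    [-0.003,0.002,0.003,0.016,-0.006,0.162],
    [-0.002,0.002,0.003,0.016,-0.006,0.162],
    [-0.002,0.003,0.003,0.016,-0.006,0.162],
    [-0.002,0.003,0.003,0.016,-0.006,0.162],
  ],
)

```text
clock: 11.7
eef_pos: [527.6, -210.8, 260.2]
ee_rot: [2.813, 0.703, 0.498]
contact_force: [0.5, 0.1, 0.2]
opening: 0.997
gripper_force: 0.0
```

Call:
move_arm(
  deltas=[
    [-0.001,0.003,0.003,0.016,-0.006,0.162],
    [0,0.003,0.003,0.016,-0.006,0.162],
    [0,0.003,0.003,0.016,-0.006,0.162],
    [0.001,0.003,0.003,0.016,-0.006,0.162],
    [0,0,0,0,0,0],
  ],
)

```text
clock: 12.32
eef_pos: [534.4, -224.3, 251.0]
ee_rot: [3.058, -0.22, 0.537]
contact_force: [0.6, -0.3, -0.4]
opening: 1.002
gripper_force: 0.0
```

Run:
```python
from h import *
s=sense();print(s["clock"],s["eef_pos"],s["contact_force"],s["joint_positions"])
Rs=sf(20);p,r=plan(GS-60*Rs[:,2],Rs);print(p);plan(GS+14*Rs[:,2],Rs,p,r)
```

```text
12.325 [ 534.40990732 -224.26609517  251.03876035] [ 0.59149897 -0.31860538 -0.38083865] [ 1.06135631  0.18100983 -0.72291576  1.99768472  0.07734909  0.66717083
 -1.40002509]
[0.002,0.006,0.031,0.002,0.001,0.002], [0.002,0.006,0.031,0.002,0.001,0.002], 2
[ 557.69893609 -239.5021997   193.88155725]
[-0.000,0.000,0.037,0.000,0.000,0.000], [-0.000,0.000,0.037,0.000,0.000,0.000], 2
```

Call:
move_arm(
  deltas=[
    [0.002,0.006,0.031,0.002,0.001,0.002],
    [0.002,0.006,0.031,0.002,0.001,0.002],
    [0,0,0.03,0,0,0],
    [0,0,0.03,0,0,0],
    [0,0,0.014,0,0,0],
  ],
)

```text
clock: 12.95
eef_pos: [581.7, -243.2, 123.3]
ee_rot: [3.062, -0.223, 0.539]
contact_force: [-0.2, 0.7, -0.0]
opening: 1.0
gripper_force: 0.0
```

Run:
```python
from h import *
s=sense();print(s["clock"],s["eef_pos"],s["contact_force"],s["joint_positions"])
Rs=sf(20);plan(GS+16*Rs[:,2],Rs)
a=get_image("side")[200:380,220:420];b=get_image("top")[150:330,320:520]
cv2.imwrite("pics/s5.png",np.hstack([cv2.resize(x,(400,360)) for x in(a,b)]))
```

```text
12.95 [ 581.6983545  -243.21923094  123.28922442] [-0.17557778  0.68402601 -0.01890711] [ 0.85824176  0.45132285 -0.55155585  1.99505439  0.35344262  0.43462723
 -1.62128282]
[0.001,-0.000,0.001,-0.001,0.001,0.001], 1
```

View pics/s5.png

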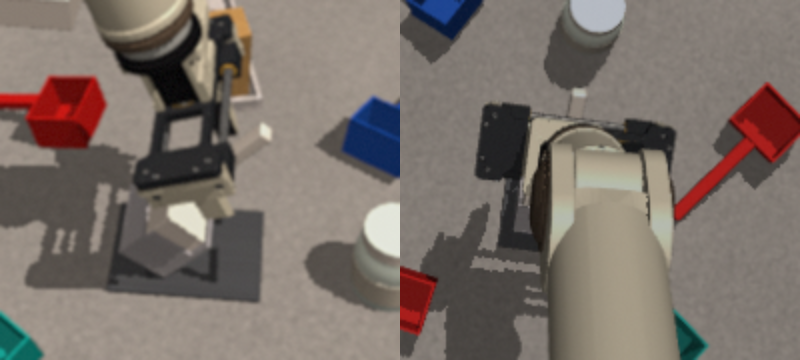

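The fingers straddle the handle, whose tip is free at side-crop (265,132). I'll close and draw the scoop out along its axis.

Call:
move_arm(
  deltas=[
    [0,0,0,0,0,0],
    [0,0,0,0,0,0],
    [0,0,0,0,0,0],
    [0,0,0,0,0,0],
    [0,0,0,0,0,0],
  ],
  hand=1,
  squeeze=50,
)

```text
clock: 13.68
eef_pos: [581.8, -245.4, 125.4]
ee_rot: [3.06, -0.231, 0.543]
contact_force: [-0.5, 0.6, 0.3]
opening: 0.505
gripper_force: 0.0
```

Call:
move_arm(
  deltas=[
    [0,0,0,0,0,0],
    [0,0,0,0,0,0],
    [0,0,0,0,0,0],
    [0.004,0,-0.0025,0,0,0],
    [0.009,0,-0.005,0,0,0],
  ],
)

```text
clock: 14.3
eef_pos: [591.1, -246.4, 136.6]
ee_rot: [3.061, -0.231, 0.541]
contact_force: [0.8, 0.2, -0.7]
opening: 0.172
gripper_force: 50.0
```

Call:
move_arm(
  deltas=[
    [0.013,0,-0.0075,0,0,0],
    [0.0175,0,-0.01,0,0,0],
    [0.0175,0,-0.01,0,0,0],
    [0.0175,0,-0.01,0,0,0],
    [0,0,0,0,0,0],
  ],
)

```text
clock: 14.92
eef_pos: [642.0, -254.1, 197.1]
ee_rot: [3.058, -0.23, 0.55]
contact_force: [0.3, -0.4, -0.8]
opening: 0.167
gripper_force: 50.0
```

Run:
```python
from h import *
s=sense();print(s["clock"],s["eef_pos"],s["contact_force"],s["joint_positions"],s["gripper_force"],s["opening"])
p=s["eef_pos"]-18.8*R.from_rotvec(s["ee_rot"]).as_matrix()[:,2]
p=p+up*100+[-20,0,0]
p,r=plan(p+18.8*sf(20)[:,2],sf(20))
a=get_image("side")[160:340,220:420];b=get_image("top")[130:310,320:520]
cv2.imwrite("pics/s6.png",np.hstack([cv2.resize(x,(400,360)) for x in(a,b)]))
```

```text
14.925 [ 642.0121463  -254.11604056  197.14327254] [ 0.25170165 -0.42263365 -0.82724375] [ 0.85062646  0.44485613 -0.59846064  1.80676558  0.30631764  0.62460245
 -1.59725325] 49.991347789764404 0.16667494404756011
[0.008,0.001,-0.050,0.000,-0.003,-0.002], [0.008,0.001,-0.050,0.000,-0.003,-0.002], 2
```

View pics/s6.png

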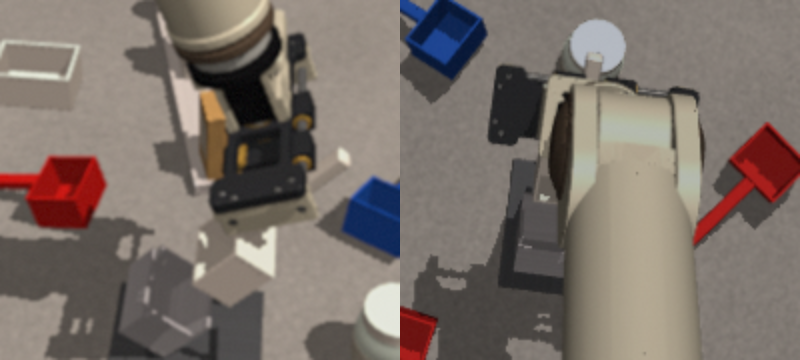

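The scoop is out of the holder and held; in the side crop the cup is at (235,265). Next I lift, level it and carry it over.

Run:
```python
from h import *
s=sense();Rm=R.from_rotvec(s["ee_rot"])
p,r=plan(s["eef_pos"]+[-10,0,130],Rm.as_matrix(),n=3)
g=np.array([594,71,295])
plan(g+18.8*sf(-30)[:,2],sf(-30),p,r,n=10)
```

```text
[0.012,0.000,-0.042,0.000,-0.000,0.000], [0.012,0.000,-0.042,0.000,-0.000,0.000], [0.012,0.000,-0.042,0.000,-0.000,0.000], 3
[-0.010,-0.032,0.001,-0.000,-0.087,-0.000], [-0.010,-0.032,0.002,-0.000,-0.087,-0.000], [-0.010,-0.032,0.003,-0.000,-0.087,-0.000], [-0.010,-0.032,0.004,-0.000,-0.087,-0.000], [-0.009,-0.032,0.005,-0.000,-0.087,-0.000],
[-0.009,-0.032,0.005,-0.000,-0.087,-0.000], [-0.008,-0.032,0.006,-0.000,-0.087,-0.000], [-0.008,-0.032,0.007,-0.000,-0.087,-0.000], [-0.007,-0.032,0.007,-0.000,-0.087,-0.000], [-0.006,-0.032,0.008,-0.000,-0.087,-0.000],
10
```

Call:
move_arm(
  deltas=[
    [0.01,0,-0.035,0,0,0],
    [0.014,0,-0.045,0,0,0],
    [0.012,0,-0.045,0,0,0],
    [0,0,0,0,0,0],
  ],
)

```text
clock: 15.52
eef_pos: [631.8, -253.3, 328.5]
ee_rot: [3.056, -0.23, 0.552]
contact_force: [0.5, 0.6, -1.2]
opening: 0.17
gripper_force: 50.0
```

Call:
move_arm(
  deltas=[
    [-0.01,-0.032,0.001,0,-0.087,0],
    [-0.01,-0.032,0.002,0,-0.087,0],
    [-0.01,-0.032,0.003,0,-0.087,0],
    [-0.01,-0.032,0.004,0,-0.087,0],
    [-0.009,-0.032,0.005,0,-0.087,0],
  ],
)

```text
clock: 16.15
eef_pos: [607.3, -86.9, 298.8]
ee_rot: [-3.122, 0.235, 0.14]
contact_force: [-0.3, 0.2, -0.9]
opening: 0.168
gripper_force: 50.0
```

Call:
move_arm(
  deltas=[
    [-0.009,-0.032,0.005,0,-0.087,0],
    [-0.008,-0.032,0.006,0,-0.087,0],
    [-0.008,-0.032,0.007,0,-0.087,0],
    [-0.007,-0.032,0.007,0,-0.087,0],
    [-0.006,-0.032,0.008,0,-0.087,0],
  ],
)

```text
clock: 16.77
eef_pos: [586.7, 78.0, 276.6]
ee_rot: [-2.989, 0.225, 0.801]
contact_force: [0.2, -1.1, -0.9]
opening: 0.169
gripper_force: 50.0
```

Call:
move_arm(
  deltas=[
    [0,0,0,0,0,0],
    [0,0,0,0,0,0],
    [0,0,0,0,0,0],
  ],
)

```text
clock: 17.15
eef_pos: [587.7, 75.9, 278.7]
ee_rot: [-2.991, 0.228, 0.792]
contact_force: [0.6, 0.1, -1.8]
opening: 0.171
gripper_force: 50.0
```

Run:
```python
from h import *
s=sense();print(s["clock"],s["eef_pos"],s["contact_force"],s["joint_positions"],s["gripper_force"],s["opening"])
p,r=plan(np.array([594,71,295])+18.8*sf(-30)[:,2],sf(-30))
o=np.array([594,71,295])-95*H-37*up
P=[o+a*H+b*L+45*up for a,b in((-30,-35),(-30,35),(30,35),(30,-35))]+[o+155*H+37*up,o-30*H+35*L,o-30*H-35*L]
a0,b0=get_image("side"),get_image("top")
for im,n in((a0,"side"),(b0,"top")):
    for q in proj(n,P): im[int(q[1]),int(q[0])]=(0,0,255)
    print(proj(n,P).round().tolist())
a=a0[20:300,200:480];b=b0[120:400,120:400]
cv2.imwrite("pics/s7.png",np.hstack([cv2.resize(x,(400,400),interpolation=cv2.INTER_NEAREST) for x in(a,b)]))
```

```text
17.15 [587.68622012  75.89258029 278.72378551] [ 0.59042651  0.1331862  -1.78885655] [ 0.26043728  0.76791007 -0.66357788  1.18293137  0.20184678  1.78652297
 -2.08654654] 49.99104559421539 0.171235592906133
[-0.002,0.004,0.001,-0.003,-0.006,-0.005], 1
[[263.0, 119.0], [268.0, 102.0], [296.0, 103.0], [293.0, 121.0], [355.0, 118.0], [270.0, 121.0], [265.0, 139.0]]
[[253.0, 265.0], [215.0, 260.0], [220.0, 228.0], [257.0, 233.0], [249.0, 166.0], [219.0, 263.0], [256.0, 268.0]]
```

View pics/s7.png

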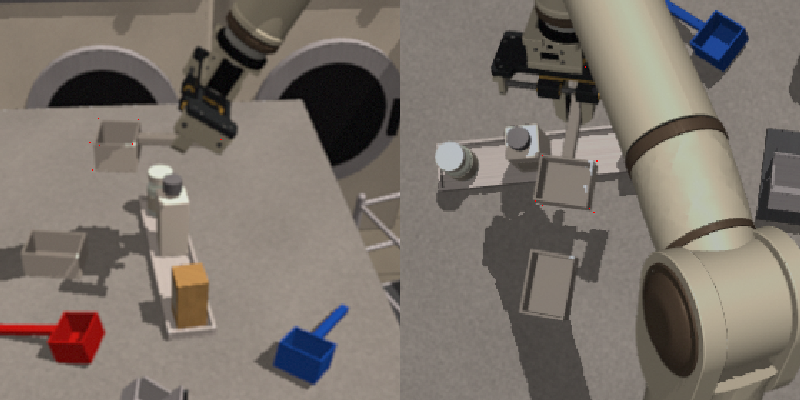

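Final view: the cup is level, mouth up, with its rim within a few pixels of the predicted corners and the handle horizontal in the side view. It hangs clear above and beside the upright bottle, and the neighbours, jar and boxes have not moved.

Call:
move_arm(
  deltas=[
    [0,0,0,0,0,0],
    [0,0,0,0,0,0],
    [0,0,0,0,0,0],
    [0,0,0,0,0,0],
  ],
)

```text
clock: 17.75
eef_pos: [587.6, 77.5, 278.6]
ee_rot: [-2.99, 0.224, 0.794]
contact_force: [1.1, 0.3, -0.8]
opening: 0.169
gripper_force: 50.0
```

```bash
python3 -c "
from bench import *
print(close_job())"
```

```text
the job is handed in; nothing more can be done
None
```

I handed the job in at about 18 s: the bottle is upright in the tray and let go, and the scoop is held level, mouth up, about 25 cm above the counter and 13 cm from the bottle; no verdict was returned.

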